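# Hook a circuit board under the preheater's lip and lay it flat

### The job

Seat the green circuit board in the pocket on top of the black preheating station: hold the board tilted with its gold contact edge low, hook that edge under the blue lip, then lower the other edge, still holding it, until the board lies flat on the brass plate inside the raised rim, and let go. Leave the red board where it is.

Things in the scene. Friction and masses are not known exactly. Their poses are not given: they have to be found in the camera images.
- heat_sink (a point): Centre, half-way up, of the finned aluminium heat sink (40 x, 30 y, 40 z mm, straight sides) amid the loose green circuit board; grip it from above across its 30 mm. Board 130 x, 100 y, 5 mm thick, 0.13-0.25 kg, flat on the bench beside the station; its underside is 25 mm below this point. z up from the board, -x to the gold edge; parts up to 15 mm tall stand only at the +x end, past x = 42.
- gold_edge (a point): Middle of the green board's gold contact edge, half-way through its thickness: 65 mm along -x and 22.5 mm below heat_sink, same axes. The 35 mm of board next to this edge are bare.
- nest (a point): Centre of the pocket's brass floor on the fixed black station, 40 mm above the bench; z up. Pocket 146 (x) by 130 (y) mm. Blue back wall at x = -73 (robot's side); from it a blue lip reaches to x = -45, underside 18 and top 24 mm above the floor. The other three sides have a rim 14 high, 12 thick; past the far rim is a flat display. Seated, the gold edge is 0 to 16 mm from the back wall.
- spare_sink (a point): Centre of the heat sink of the red circuit board, same shape, size and axes as the green one, lying on the other side of the station; it stays put. Farther off lie a teal solder spool, a white jar and a screwdriver, not part of the job.
Not all that is in view belongs to the job. Of the things that look like the part that bears heat_sink, take the one that is nearest to the robot's base at the start.

How it is judged:
On the way, in this order (a step that is already met when the one before it is completed fails the run):
1. the green board, tilted at least 6 degrees, has its gold edge under the blue lip (angle between heat_sink's own z axis and vertical above 0.105 rad and x of gold_edge in the frame of nest between -0.08 and -0.05 m and y of gold_edge in the frame of nest between -0.03 and 0.03 m and z of gold_edge in the frame of nest between -0.003 and 0.018 m), for 0.1 s.
2. the board is lowered to within 5 degrees of flat with the fingers still on it, its gold edge under the lip (angle between heat_sink's own z axis and vertical below 0.09 rad and x of gold_edge in the frame of nest below -0.05 m and z of gold_edge in the frame of nest below 0.018 m and z of heat_sink in the frame of nest below 0.033 m and contact force between the fingers and board above 0.3 N), for 0.05 s.
At the end, for the whole second after the job is handed in: The green board lies flat (within 3 degrees and 4 mm in height) on the brass floor inside the rim, its gold edge at least 7 mm under the blue lip, its centre within 12 mm along and 20 mm across of the pocket's centre, turned less than 14 degrees from it (angle between heat_sink's own z axis and vertical below 0.05 rad and z of heat_sink in the frame of nest between 0.021 and 0.029 m and x of heat_sink in the frame of nest between -0.012 and 0.012 m and y of heat_sink in the frame of nest between -0.02 and 0.02 m and x of gold_edge in the frame of nest below -0.052 m and angle between the x axis of heat_sink and the x axis of nest, either way round below 0.25 rad); the robot touches nothing.
It fails at once if the red board is moved more than 30 mm (distance of spare_sink from where it was at the start of the episode above 0.03 m).
It also fails if it takes over 42 s, if anything falls off the work surface, if the arm or the gripper's body presses on something with over 40 N, if the wrist force passes 120 N, or if a joint passes its speed limit or range.

### The arm

A 6-joint arm with a two-finger parallel gripper is mounted at the origin on the work surface. World frame = base frame: x ahead of the robot, y to its left, z up, the work surface at z = 0. Lengths are in m, angles in rad, forces in N, time in s.
With the tool pointing down it reaches from about 0.425 to 0.95 m from the base axis. Payload 14.7 kg.
Tool frame: the origin (TCP) lies at the very end of the fingers, on their centre line; the grasp point (between the pads) lies 19 mm behind it; z points along the fingers, x is the direction in which the jaws open and shut, and the axes are right-handed (so a half turn about z gives the same grasp; the last joint's range is limited). The gripper opens to 85 mm and grips with 20 to 120 N. Pads are 22 mm wide; open, the fingers measure 114 mm over their backs; the gripper's body (76 mm by 85 mm) begins 54 mm behind the grasp point. The pads swing forward as they close: fully open they stand 13 mm farther back than shut.
Start: joints at [1.229, 0.48, 1.596, -0, 1.065, -0.047], TCP at [0.189, 0.622, 0.231] pointing down, gripper open.
Joint ranges: [-2.75, 2.75], [-0.82, 2.05], [0.23, 2.67], [-1.56, 4.7], [0.09, 2.69], [-2.92, 2.92]. Speed limits (rad/s): [1.89, 1.89, 2.39, 3.01, 3.01, 3.01].

### API

Orientations are given as a unit quaternion [x, y, z, w].
In Python, from bench import arm gives the robot as it stands.
- The arm moves only by the tool send_rows, never from a script. Its argument "steps" is a list of rows, each a list of 7 numbers: the finger opening in mm, from 0 to 85.4, then the shift along the world's x, y, z in units of 30 mm (1.0 is 30 mm), then the turn, a rotation vector about the world's x, y, z in units of 5 degrees (1.0 is 5 degrees). In form: [[gripper, x, y, z, rx, ry, rz], ...]. A call has 1 to 8 rows; each row is the pose to reach, as a shift and turn from the pose measured when the call began; what a row does not reach only later rows make up. A row lasts 1/12 s, in which the tool goes at most 41.7 mm and 7.16 degrees, less where a joint would pass 70% of its speed; a pose out of reach is approached as far as the arm can. A call with a gripper value outside its range is refused whole. The fingers move at their own pace and stop on an object; the grip force is fixed at half the most. Time passes only in rows, so rows that repeat a pose let the fingers close. It gives the time, the measured TCP pose, the force and the opening at its end, in the units of the state.
- arm.sense(): the state, without advancing time (a new reading comes with each control period).
- arm.snapshot(name): name is "scene" or "top" or "wrist"; returns a dict with "image" (420x560x3 uint8, red, green, blue), "z_map" (420x560 float32, m along the optical axis (not along the pixel's ray), 0 where there is no reading), "mtx" (3x3 intrinsics, pixels), "world_from_camera" (4x4, takes a point from camera to world coordinates); the wrist camera has in their place "hand_eye" (4x4, takes a point from camera to tool coordinates, whose origin is the TCP and whose axes are the tool frame's). Camera axes: x right, y up, looking along -z (the intrinsics and any distortion apply to the point x, -y, -z); pixel columns grow to the right and rows downward; lengths in m; the calibration is good to about 2 mm. A picture is of the moment at which its call begins: read the wrist's pose just before it.
- arm.close_job(): hands the job in, once; it reports no verdict.
The state is a dict: "clock": time; "joints": joint angles; "joint_vel": joint speeds; "joint_efforts": joint torques, N m; "ee_pos": TCP position; "eef_rot": TCP orientation; "ft_force": force on the tool from outside, world axes, zero at the start; "wrist_torque": the same for the moment, N m; "gripper_width": finger opening in m.
Only numpy, scipy, OpenCV 4.12 (cv2) and the standard library are available. Lean on these libraries where they do the work, as an engineer would, in place of code of your own. Each camera call takes 0.05 s, during which the arm holds its last target. There are 200 camera calls.

## Working session

There is one attempt and no reset: what is moved stays moved. The work goes in short steps, Python scripts to look and compute and a tool call to move; the robot and the scene stay as the last step left them, time stands still between calls to the robot, and variables do not carry over. Pictures are saved under pics/ and viewed, about 8 in all and at most 12, crops included, and the job is handed in when it is done.

Besides the shell and the picture viewer there is one more tool, called after "Request:" in YAML: its name, and indented under it one key for each argument. send_rows: Moves the arm, as the interface text tells. Its arguments: {"type":"object","properties":{"steps":{"type":"array","items":{"type":"array","items":{"type":"number"}}}},"required":["steps"]}

```bash
mkdir -p pics; ls; cat > h.py <<'E'
import numpy as np, cv2
from bench import arm
def snap(n,f=None):
    s=arm.snapshot(n)
    if f: cv2.imwrite('pics/'+f,cv2.cvtColor(s['image'],cv2.COLOR_RGB2BGR))
    return s
def cloud(s,T=None):
    T=s['world_from_camera'] if T is None else T
    z=s['z_map'];K=s['mtx'];v,u=np.indices(z.shape)
    p=np.stack([(u-K[0,2])/K[0,0]*z,-(v-K[1,2])/K[1,1]*z,-z],-1)
    return p@T[:3,:3].T+T[:3,3]
E
python3 - <<'E'
from h import *
print(arm.sense())
a=snap('top','t0.png');b=snap('scene','s0.png')
np.save('t0.npy',cloud(a));np.save('s0.npy',cloud(b))
print(a['world_from_camera'],b['world_from_camera'],a['mtx'],[k for k in a])
E
```

```text
pics
{'clock': 0.0, 'joints': array([ 1.22934681e+00,  4.80838626e-01,  1.59685560e+00, -1.38308881e-05,
        1.06506969e+00, -4.65886368e-02]), 'joint_vel': array([ 0.00075484, -0.00149995,  0.00028239,  0.000263  ,  0.00091263,
        0.00010997]), 'joint_efforts': array([ 5.27031676e-03, -9.50621867e+01, -4.30210626e+01,  5.65630580e-04,
        1.16381180e-02, -4.64633013e-05]), 'ee_pos': array([0.18874008, 0.62158468, 0.23067478]), 'eef_rot': array([ 8.03305632e-01,  5.95566720e-01, -4.82804625e-04,  3.31514798e-04]), 'ft_force': array([0.00078876, 0.29410008, 0.06871928]), 'wrist_torque': array([ 0.02979931, -0.00780053,  0.0292461 ]), 'gripper_width': 0.08518649523192193}
[[ 1.88768414e-02  9.93466267e-01 -1.12554169e-01  5.35116652e-01]
 [-9.99761758e-01  1.75218390e-02 -1.30158495e-02  7.44106163e-04]
 [-1.09586514e-02  1.12773052e-01  9.93560339e-01  8.59151037e-01]
 [ 0.00000000e+00  0.00000000e+00  0.00000000e+00  1.00000000e+00]] [[-0.50660033 -0.68112934  0.52860091  1.15120868]
 [ 0.86217998 -0.39926995  0.31181594  0.31783364]
 [-0.00133253  0.61371519  0.78952637  0.85914845]
 [ 0.          0.          0.          1.        ]] [[396.38024068   0.         271.30908002]
 [  0.         396.38024068 201.65958837]
 [  0.           0.           1.        ]] ['image', 'z_map', 'mtx', 'world_from_camera']
```

View pics/t0.png

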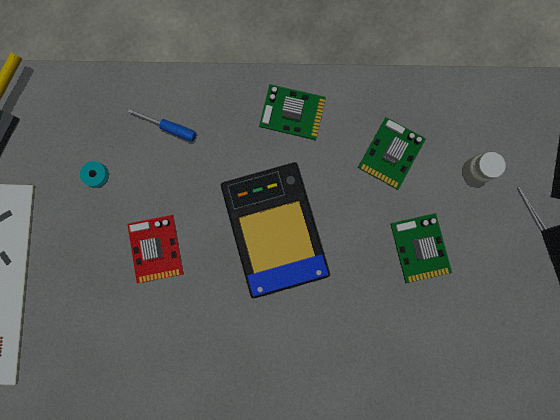

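View pics/s0.png

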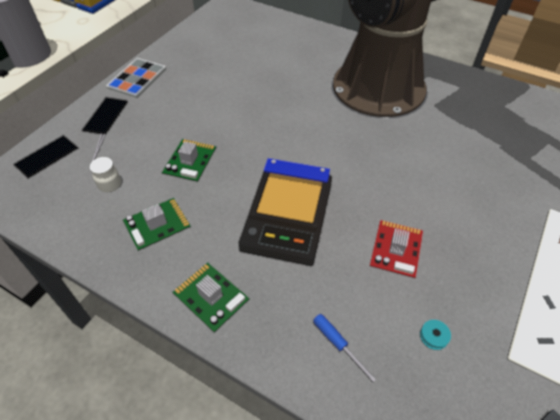

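The top view shows three green boards. The one nearest the base is at px (420,248), the station is at (275,230) with its blue lip on the robot's side, and the red board is at (155,248). I'll measure these next.

```bash
cat > m.py <<'E'
from h import *
def rect(P):
    r=cv2.minAreaRect(P[:,:2].astype(np.float32)*1000); return np.round(r[0],1),np.round(r[1],1),round(r[2],2)
def ray(s,uv,z):
    K=s['mtx'];T=s['world_from_camera'];uv=np.asarray(uv,float)
    d=np.stack([(uv[:,0]-K[0,2])/K[0,0],-(uv[:,1]-K[1,2])/K[1,1],-np.ones(len(uv))],-1)@T[:3,:3].T
    return T[:3,3]+d*((z-T[2,3])/d[:,2])[:,None]
if __name__=='__main__':
    s=snap('top');C=cloud(s);im=s['image'];hsv=cv2.cvtColor(im,cv2.COLOR_RGB2HSV);H,S,V=cv2.split(hsv)
    def big(m,box):
        k=np.zeros(m.shape,np.uint8);u0,v0,u1,v1=box;k[v0:v1,u0:u1]=m[v0:v1,u0:u1]
        k=cv2.morphologyEx(k,cv2.MORPH_CLOSE,np.ones((3,3)))
        n,l,st,c=cv2.connectedComponentsWithStats(k);i=1+st[1:,4].argmax();return l==i
    def show(n,m,z):
        v,u=np.nonzero(m);P=C[m];P=P[P[:,2]>-1]
        print(n,'n',m.sum(),'zmed',np.median(P[:,2]).round(4),'rayrect',rect(ray(s,np.c_[u,v],z)),'cloudrect',rect(P))
    B=(370,200,470,300)
    show('board',big(((S>90)).astype(np.uint8),B),.005)
    show('gold',big(((H>15)&(H<32)&(S>110)).astype(np.uint8),B),.005)
    show('brass',big(((H>15)&(H<32)&(S>110)).astype(np.uint8),(220,190,335,300)),.04)
    show('blue',big(((H>110)&(H<130)&(S>110)).astype(np.uint8),(220,190,335,300)),.064)
    Z=C[...,2]; Zb=np.zeros(Z.shape,np.uint8)
    show('sink',big((Z>.03).astype(np.uint8),B),.045)
    show('sink_red',big((Z>.03).astype(np.uint8),(115,200,195,295)),.045)
    show('station',big((Z>.03).astype(np.uint8),(205,150,345,310)),.054)
    print(np.round(Z[195:305:8,225:335:8]*1000).astype(int))
E
python3 m.py
```

```text
board n 2245 zmed 0.0055 rayrect (array([ 539.1, -307.9]), array([130.1, 101.5]), 13.71) cloudrect (array([ 510.7, -186.1]), array([131.5, 353.1]), 12.97)
gold n 230 zmed 0.0057 rayrect (array([ 482.4, -322.3]), array([12.2, 85.7]), 13.68) cloudrect (array([ 482.7, -322.7]), array([12.6, 86. ]), 13.66)
brass n 3700 zmed 0.0403 rayrect (array([5.575e+02, 3.000e-01]), array([119. , 131.9]), 16.87) cloudrect (array([ 5.573e+02, -1.000e-01]), array([118.6, 130.7]), 16.97)
blue n 1726 zmed 0.0642 rayrect (array([479.7, -21.9]), array([ 44.8, 158.7]), 16.98) cloudrect (array([496. , -16.9]), array([ 85.1, 164.2]), 17.04)
sink n 350 zmed 0.0444 rayrect (array([ 538.6, -306.3]), array([42.4, 35.2]), 12.61) cloudrect (array([ 540. , -163.1]), array([327.6,  43.6]), 89.62)
sink_red n 334 zmed 0.044 rayrect (array([527.5, 256.5]), array([40.2, 38.2]), 12.7) cloudrect (array([540.3, 140.1]), array([ 41.6, 275.8]), 6.45)
station n 9826 zmed 0.0405 rayrect (array([569.9,   4.2]), array([250.3, 175.8]), 16.99) cloudrect (array([573. ,   4.5]), array([264.9, 183.4]), 17.11)
[[ 39  39  39  41  41  37  40  37  39  53  38   0   1   2]
 [  1  39  40  40  39  54  54  55  40  43  54   2   0   0]
 [  2  37  53  54  52  41  41  42  42  42  52  -2   0  -1]
 [ -2  52  41  40  41  39  41  38  43  42  53  38 859  -1]
 [  2  34  45  39  41  38  41  41  42  40  40  54   1   3]
 [  1   1  55  38  42  42  42  39  42  36  40  54   1   1]
 [  1  -2  54  40  39  39  41  42  40  39  40  56  32   0]
 [  1   0  39  38  39  41  42  42  39  41  42  40  39   1]
 [  2  -2  38  54  40  41  40  42  41  39  63  65  66   0]
 [  0  -1  -2  55  42  40  42  64  64  64  64  62  63   0]
 [ -2  -2  -3  66  65  66  66  65  65  66  66  64  67  36]
 [  3   0  -2  38  65  63  64  63  64  63  34   4  -1   0]
 [  0   0   0  31  66  62  37  -2   0   1   2   2  -1  -1]
 [  0   2  -1   1  -1   0  -3   0   0  -1   2  -1  -1   1]]
```

Measured in mm: the green board is at (539,-308) with yaw 13.7°, and its 130x101 size matches. The nest is at about (544,-4) with yaw 17°, and its heights and sizes match too. I'll now travel to a point above the board.

Request:
send_rows:
  steps:
    - [85,7,-8.7,0,0,0,-10]
    - [85,7,-8.7,0,0,0,-10]
    - [85,7,-8.7,0,0,0,-10]
    - [85,7,-8.7,0,0,0,-10]
    - [85,7,-8.7,0,0,0,-10]
    - [85,7,-8.7,0,0,0,-10]
    - [85,7,-8.7,0,0,0,-10]
    - [85,7,-8.7,0,0,0,-10]

```text
clock: 0.82
ee_pos: [0.3984, 0.3603, 0.2308]
eef_rot: [0.981, 0.196, -0.0, 0.0]
ft_force: [1.3, 0.4, 0.3]
gripper_width: 0.0852
```

Request:
send_rows:
  steps:
    - [85,3.4,-10.3,0,0,0,-10]
    - [85,3.4,-10.3,0,0,0,-10]
    - [85,3.4,-10.3,0,0,0,-10]
    - [85,3.4,-10.3,0,0,0,-10]
    - [85,3.4,-10.3,0,0,0,-10]
    - [85,3.4,-10.3,0,0,0,-10]
    - [85,3.4,-10.3,0,0,0,-10]
    - [85,3.4,-10.3,0,0,0,-10]

```text
clock: 1.48
ee_pos: [0.5007, 0.0487, 0.2309]
eef_rot: [0.97, -0.241, -0.0, -0.0]
ft_force: [0.4, -0.2, -0.0]
gripper_width: 0.085
```

Request:
send_rows:
  steps:
    - [85,1.2,-11,0,0,0,-9.8]
    - [85,1.2,-11,0,0,0,-9.8]
    - [85,1.2,-11,0,0,0,-9.8]
    - [85,1.2,-11,0,0,0,-9.8]
    - [85,1.2,-11,0,0,0,-9.8]
    - [85,1.2,-11,0,0,0,-9.8]
    - [85,1.2,-11,0,0,0,-9.8]
    - [85,1.2,-11,0,0,0,-9.8]

```text
clock: 2.15
ee_pos: [0.5362, -0.2822, 0.2308]
eef_rot: [0.78, -0.625, -0.0, -0.0]
ft_force: [1.4, -0.0, -0.1]
gripper_width: 0.0849
```

```bash
cat > w.py <<'E'
from h import *
from scipy.spatial.transform import Rotation as Ro
def wristT(s,st):
    T=np.eye(4);T[:3,:3]=Ro.from_quat(st['eef_rot']).as_matrix();T[:3,3]=st['ee_pos'];return T@s['hand_eye']
E
python3 - <<'E'
from w import *
from m import rect
st=arm.sense();s=snap('wrist','w1.png');C=cloud(s,wristT(s,st))
R=Ro.from_quat(st['eef_rot']).as_matrix();print(st['clock'],st['ee_pos'],R.round(3),np.degrees(np.arctan2(R[1,0],R[0,0])),st['joints'].round(2))
H,S,V=cv2.split(cv2.cvtColor(s['image'],cv2.COLOR_RGB2HSV));Z=C[...,2];ok=s['z_map']>0
near=np.hypot(C[...,0]-.539,C[...,1]+.308)<.09
for n,m in (('sinktop',(Z>.040)&(Z<.05)),('board',(Z<.02)&(S>90)),('gold',(H>15)&(H<32)&(S>110))):
    m=m&ok&near;m=cv2.morphologyEx(m.astype(np.uint8),cv2.MORPH_OPEN,np.ones((3,3)))>0
    P=C[m];print(n,len(P),rect(P),np.median(P[:,2]).round(4))
E
```

```text
2.15 [ 0.53618994 -0.28221169  0.23076671] [[ 0.218 -0.976 -0.   ]
 [-0.976 -0.218  0.001]
 [-0.001  0.    -1.   ]] -77.41479424437486 [-0.53  0.42  1.7   0.    1.02  0.82]
sinktop 495 (array([ 540.7, -306. ]), array([40.2, 29.4]), 14.3) 0.0447
board 4941 (array([ 540.1, -311.1]), array([131.4,  95.7]), 13.73) 0.0049
gold 535 (array([ 484.8, -324.2]), array([12.5, 90.1]), 12.77) 0.005
```

View pics/w1.png

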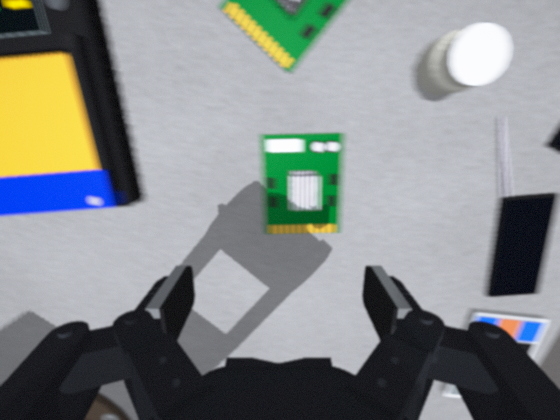

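The wrist view shows the sink at about px (304,190), square to the fingers. It measures (540,-306.5) and agrees with the top view, so I'll descend and grip.

Request:
send_rows:
  steps:
    - [70,0.13,-0.82,-0.7,0,0,0.22]
    - [70,0.13,-0.82,-2,0,0,0.22]
    - [70,0.13,-0.82,-3.3,0,0,0.22]
    - [70,0.13,-0.82,-4.6,0,0,0.22]
    - [70,0.13,-0.82,-5.8,0,0,0.22]
    - [70,0.13,-0.82,-6.8,0,0,0.22]
    - [70,0.13,-0.82,-7.24,0,0,0.22]
    - [70,0.13,-0.82,-7.24,0,0,0.22]

```text
clock: 2.87
ee_pos: [0.5394, -0.3126, 0.0106]
eef_rot: [0.788, -0.616, -0.001, 0.001]
ft_force: [-0.6, 0.5, 0.4]
gripper_width: 0.0701
```

Request:
send_rows:
  steps:
    - [20,0,0,0,0,0,0]
    - [20,0,0,0,0,0,0]
    - [20,0,0,0,0,0,0]
    - [20,0,0,0,0,0,0]
    - [20,0,0,0,0,0,0]
    - [20,0,0,0,0,0,0]
    - [20,0,0,0,0,0,0]
    - [20,0,0,0,0,0,0]

```text
clock: 3.53
ee_pos: [0.5404, -0.3131, 0.0127]
eef_rot: [0.788, -0.616, 0.0, 0.001]
ft_force: [-0.7, 1.2, 6.5]
gripper_width: 0.0294
```

Request:
send_rows:
  steps:
    - [20,0,0,0.3,0,0,0]
    - [20,0,0,0.8,0,0,0]
    - [20,0,0,1.4,0,0,0]
    - [20,0,0,2.1,0,0,0]
    - [20,0,0,2.9,0,0,0]
    - [20,0,0,3.6,0,0,0]
    - [20,0,0,4,0,0,0]
    - [20,0,0,4,0,0,0]

```text
clock: 4.2
ee_pos: [0.542, -0.3142, 0.1365]
eef_rot: [0.788, -0.616, 0.003, 0.0]
ft_force: [0.2, -0.3, -2.4]
gripper_width: 0.0291
```

```bash
python3 - <<'E'
from w import *
from m import rect
st=arm.sense();s=snap('top','t2.png');C=cloud(s)
print(st['clock'],st['ee_pos'],st['gripper_width'],st['ft_force'])
H,S,V=cv2.split(cv2.cvtColor(s['image'],cv2.COLOR_RGB2HSV));Z=C[...,2]
near=(np.hypot(C[...,0]-st['ee_pos'][0],C[...,1]-st['ee_pos'][1])<.11)&(Z>.08)
for n,m in (('green',(S>90)&(H>45)&(H<85)),('gold',(H>15)&(H<32)&(S>110))):
    P=C[m&near];print(n,len(P),rect(P),np.median(P[:,2]).round(4));A=np.c_[P[:,:2],np.ones(len(P))];print(np.linalg.lstsq(A,P[:,2],rcond=None)[0])
E
```

```text
4.2 [ 0.54203526 -0.31418131  0.136541  ] 0.029065711020827906 [ 0.15431766 -0.34605261 -2.36819044]
green 2359 (array([ 537.8, -285.4]), array([134.7, 159.8]), 13.38) 0.1294
[0.21142463 1.49540509 0.49265342]
gold 609 (array([ 534.8, -306.3]), array([153.3, 129.8]), 63.98) 0.37
[1.45922999 2.74305495 0.33492359]
```

View pics/t2.png

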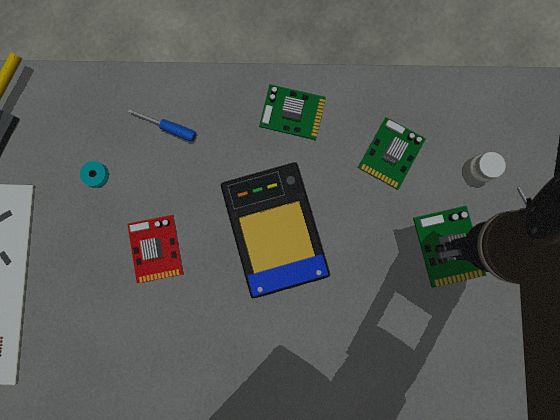

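The board is held level at px (450,245). I'll carry it over the station, adding the yaw on the way.

Request:
send_rows:
  steps:
    - [20,0.05,0.5,0,0,0,0.1]
    - [20,0.1,1.2,0,0,0,0.2]
    - [20,0.2,2.1,0,0,0,0.3]
    - [20,0.3,3.2,0,0,0,0.4]
    - [20,0.4,4.3,0,0,0,0.5]
    - [20,0.5,5.2,0,0,0,0.6]
    - [20,0.55,5.9,0,0,0,0.6]
    - [20,0.6,6.2,0,0,0,0.6]

```text
clock: 4.92
ee_pos: [0.5581, -0.1243, 0.1332]
eef_rot: [0.804, -0.594, 0.0, 0.001]
ft_force: [-0.2, 0.1, -2.3]
gripper_width: 0.0296
```

Request:
send_rows:
  steps:
    - [20,0,0.6,0,0,0,0]
    - [20,0.1,1.5,0,0,0,0]
    - [20,0.1,2.5,0,0,0,0]
    - [20,0.1,3.4,0,0,0,0]
    - [20,0.1,4,0,0,0,0]
    - [20,0.1,4.2,0,0,0,0]
    - [20,0.1,4.2,0,0,0,0]
    - [20,0.1,4.2,0,0,0,0]

```text
clock: 5.58
ee_pos: [0.5608, 0.0013, 0.1327]
eef_rot: [0.804, -0.594, 0.0, 0.001]
ft_force: [0.1, 0.3, -1.8]
gripper_width: 0.0294
```

Request:
send_rows:
  steps:
    - [20,0,0,0,0.1,-0.3,0]
    - [20,0,0,0,0.25,-0.8,0]
    - [20,0,0,0,0.4,-1.3,0]
    - [20,0,0,0,0.55,-1.8,0]
    - [20,0,0,0,0.7,-2.3,0]
    - [20,0,0,0,0.76,-2.5,0]
    - [20,0,0,0,0.76,-2.5,0]
    - [20,0,0,0,0.76,-2.5,0]

```text
clock: 6.25
ee_pos: [0.5606, 0.0001, 0.1326]
eef_rot: [0.799, -0.591, 0.068, -0.09]
ft_force: [-0.2, -0.1, -1.6]
gripper_width: 0.0291
```

```bash
cat > chk.py <<'E'
from w import *
import sys
st=arm.sense();R=Ro.from_quat(st['eef_rot']).as_matrix()
c,sn=np.cos(np.radians(17)),np.sin(np.radians(17));N=np.array([[c,sn,0],[-sn,c,0],[0,0,1]]);o=np.array([.544,-.004,.04])
p=st['ee_pos'];up=-R[:,2];by=-R[:,0];by=by*np.sign(by[1]);bx=np.cross(by,up)
t=N@(p-o)*1000;g=N@(p+(-.0638*bx-.0102*up)-o)*1000;h=N@(p+.0012*bx+.0123*up-o)*1000
print('clk',round(st['clock'],2),'tcp',p.round(4),'tcp_n',t.round(1),'gold_n',g.round(1),'sink_n',h.round(1),'tilt',np.degrees(np.arccos(up[2])).round(2),'yaw_n',(np.degrees(np.arctan2(bx[1],bx[0]))-17).round(2),'F',st['ft_force'].round(1),'w',st['gripper_width'].round(4))
E
python3 - <<'E'
import chk
from h import *
a=snap('top','t3.png');b=snap('scene','s3.png')
i=cv2.imread('pics/s3.png');cv2.imwrite('pics/s3c.png',cv2.resize(i[100:300,190:390],None,fx=3,fy=3,interpolation=3))
np.save('t3.npy',cloud(a));np.save('s3.npy',cloud(b));np.save('s3im.npy',b['image']);np.save('t3im.npy',a['image'])
E
```

```text
Traceback (most recent call last):
  File "chk.py", line 7, in <module>
    print('clk',round(st['clock'],2),'tcp',p.round(4),'tcp_n',t.round(1),'gold_n',g.round(1),'sink_n',h.round(1),'tilt',np.degrees(np.arccos(up[2])).round(2),'yaw_n',(np.degrees(np.arctan2(bx[1],bx[0]))-17).round(2),'F',st['ft_force'].round(1),'w',st['gripper_width'].round(4))
                                                                                                                                                                                                                                                        ^^^^^^^^^^^^^^^^^^^^^^^^^
AttributeError: 'float' object has no attribute 'round'
```

```bash
sed -i "s/st\['gripper_width'\].round(4)/round(float(st['gripper_width']),4)/" chk.py
cat > bd.py <<'E'
# green/gold parts of held board in nest frame, from top and scene clouds
from h import *
from chk import N,o
for n in ('top','scene'):
    s=snap(n,'last_%s.png'%n);C=cloud(s);H,S,V=cv2.split(cv2.cvtColor(s['image'],cv2.COLOR_RGB2HSV))
    Q=(C-o)@N.T*1000
    box=(abs(Q[...,0])<130)&(abs(Q[...,1])<90)&(Q[...,2]<130)&(s['z_map']>0)
    g=box&(H>45)&(H<85)&(S>90);m=cv2.erode(g.astype(np.uint8),np.ones((3,3)))>0
    P=Q[m]
    if len(P)<30: print(n,'few',len(P)); continue
    A=np.c_[P[:,:2],np.ones(len(P))]
    for _ in range(3):
        k=np.linalg.lstsq(A,P[:,2],rcond=None)[0];r=abs(P[:,2]-A@k);P,A=P[r<5],A[r<5]
    print(n,len(P),'plane',k.round(4),'pitch',np.degrees(np.arctan(k[0])).round(1),'roll',np.degrees(np.arctan(k[1])).round(1))
    G=Q[g|(box&(H>15)&(H<32)&(S>110))];G=G[abs(G[:,2]-np.c_[G[:,:2],np.ones(len(G))]@k)<6]
    print(n,'x',np.percentile(G[:,0],[.5,99.5]).round(1),'y',np.percentile(G[:,1],[.5,99.5]).round(1),'topz at xmin',(np.r_[np.percentile(G[:,0],.5),0,1]@k).round(1))
E
python3 bd.py; python3 -c "
import cv2
i=cv2.imread('pics/last_scene.png');cv2.imwrite('pics/s3c.png',cv2.resize(i[100:300,190:390],None,fx=3,fy=3,interpolation=3))"
```

```text
clk 6.25 tcp [5.606e-01 1.000e-04 1.326e-01] tcp_n [17.1 -1.  92.6] gold_n [-42.8  -1.   68.4] sink_n [ 15.5  -1.  104.9] tilt 12.93 yaw_n 0.02 F [-0.2 -0.1 -1.6] w 0.0291
top 517 plane [ 1.7520e-01 -9.1000e-03  8.3768e+01] pitch 9.9 roll -0.5
top x [25.1 83.6] y [-51.7  46.9] topz at xmin 88.2
scene 39 plane [ 1.15000e-01 -7.27000e-02  8.64974e+01] pitch 6.6 roll -4.2
scene x [-38.3  83.5] y [-52.4  46.9] topz at xmin 82.1
```

View pics/s3c.png

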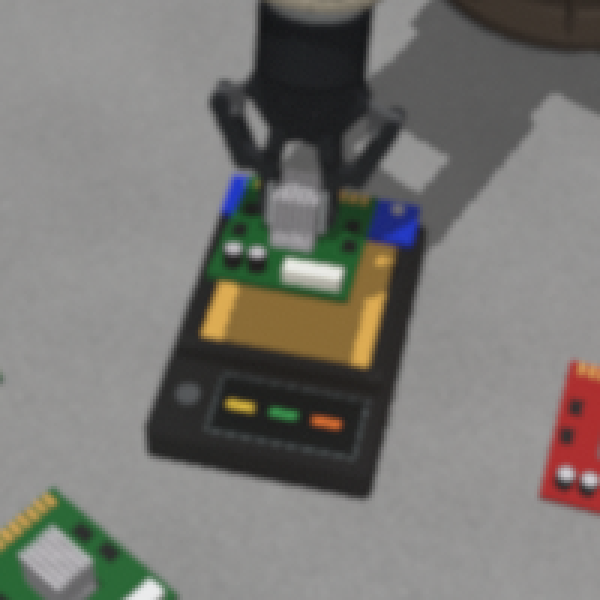

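The board is tilted with its gold edge towards the lip, and in the crop its far edge is at about row 290. The plane fit gives a pitch of about 10°, but the tool is at 12.9°. I'll check with the wrist camera.

```bash
python3 - <<'E'
from chk import *
s=snap('wrist','w3.png');C=cloud(s,wristT(s,st));Q=(C-o)@N.T*1000
H,S,V=cv2.split(cv2.cvtColor(s['image'],cv2.COLOR_RGB2HSV));ok=(s['z_map']>0)&(Q[...,2]>45)&(Q[...,2]<130)&(abs(Q[...,0])<110)&(abs(Q[...,1])<80)
for n,m in (('green',ok&(H>45)&(H<85)&(S>90)),('gold',ok&(H>15)&(H<32)&(S>110))):
    P=Q[cv2.erode(m.astype(np.uint8),np.ones((3,3)))>0]; print(n,len(P))
    if len(P)<20: continue
    A=np.c_[P[:,:2],np.ones(len(P))]
    for _ in range(4):
        k=np.linalg.lstsq(A,P[:,2],rcond=None)[0];r=abs(P[:,2]-A@k);P,A=P[r<3],A[r<3]
    print(k.round(3),np.degrees(np.arctan(k[:2])).round(1),P.min(0).round(1),P.max(0).round(1))
E
```

```text
clk 6.35 tcp [0.5613 0.0006 0.1327] tcp_n [17.9 -0.6 92.7] gold_n [-42.   -0.7  68.5] sink_n [ 16.3  -0.6 105. ] tilt 12.96 yaw_n 0.07 F [-0.1  0.3 -2.1] w 0.0297
green 14704
[ 2.3200e-01 -3.0000e-03  8.0127e+01] [13.  -0.2] [-28.6 -49.3  72.4] [ 85.1  50.2 101.9]
gold 468
[ 2.4900e-01 -2.0000e-03  8.1174e+01] [14.  -0.1] [-40.5 -24.1  70.2] [-29.7  24.7  74.7]
```

View pics/w3.png

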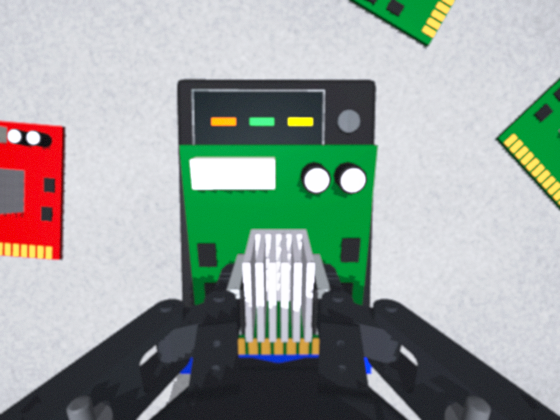

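The wrist view confirms it: pitch 13.0°, gold edge around rows 340–355, and the model agrees within 1 mm. I'll back off 7 mm in +x, lower in front of the lip and check.

Request:
send_rows:
  steps:
    - [20,0.2,0.07,0,0,0,0]
    - [20,0.22,0.07,-0.2,0,0,0]
    - [20,0.22,0.07,-0.5,0,0,0]
    - [20,0.22,0.07,-0.8,0,0,0]
    - [20,0.22,0.07,-1.1,0,0,0]
    - [20,0.22,0.07,-1.3,0,0,0]
    - [20,0.22,0.07,-1.3,0,0,0]
    - [20,0.22,0.07,-1.3,0,0,0]

```text
clock: 7.07
ee_pos: [0.5675, 0.003, 0.093]
eef_rot: [0.799, -0.591, 0.068, -0.09]
ft_force: [-0.1, -0.8, -1.2]
gripper_width: 0.0298
```

```bash
python3 chk.py
```

```text
clk 7.07 tcp [0.5675 0.003  0.093 ] tcp_n [24.5 -0.2 53. ] gold_n [-35.4  -0.3  28.8] sink_n [22.9 -0.1 65.3] tilt 12.89 yaw_n 0.08 F [-0.1 -0.8 -1.2] w 0.0298
```

Request:
send_rows:
  steps:
    - [20,0,0,-0.15,0,0,0]
    - [20,0,0,-0.3,0,0,0]
    - [20,0,0,-0.45,0,0,0]
    - [20,0,0,-0.6,0,0,0]
    - [20,0,0,-0.7,0,0,0]
    - [20,0,0,-0.75,0,0,0]
    - [20,0,0,-0.75,0,0,0]

```text
clock: 7.65
ee_pos: [0.5673, 0.003, 0.0701]
eef_rot: [0.799, -0.591, 0.067, -0.089]
ft_force: [-0.4, -0.4, -1.6]
gripper_width: 0.0292
```

```bash
python3 chk.py; python3 - <<'E'
from chk import *
s=snap('wrist','w4.png');C=cloud(s,wristT(s,st));Q=(C-o)@N.T*1000
H,S,V=cv2.split(cv2.cvtColor(s['image'],cv2.COLOR_RGB2HSV));ok=(s['z_map']>0)&(abs(Q[...,0])<110)&(abs(Q[...,1])<90)
b=Q[ok&(H>110)&(H<130)&(S>110)];print('lip',len(b),np.percentile(b,[2,50,98],axis=0).round(1))
s=snap('scene','s4.png');i=cv2.imread('pics/s4.png');cv2.imwrite('pics/s4c.png',cv2.resize(i[120:280,220:380],None,fx=3.5,fy=3.5,interpolation=3))
E
```

```text
clk 7.65 tcp [0.5673 0.003  0.0701] tcp_n [24.3 -0.1 30.1] gold_n [-35.6  -0.2   5.9] sink_n [22.7 -0.1 42.3] tilt 12.86 yaw_n 0.08 F [-0.4 -0.4 -1.6] w 0.0292
clk 7.65 tcp [0.5673 0.003  0.0701] tcp_n [24.3 -0.1 30.1] gold_n [-35.6  -0.2   5.9] sink_n [22.7 -0.1 42.3] tilt 12.86 yaw_n 0.08 F [-0.4 -0.4 -1.6] w 0.0292
lip 1451 [[-63.3 -73.2  19.2]
 [-46.8  31.1  23.9]
 [ 17.5  77.7 120.3]]
```

View pics/s4c.png

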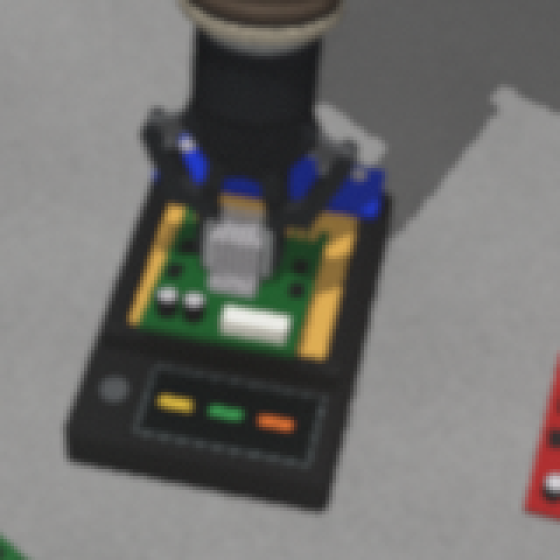

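The board is in the pocket in front of the lip with no contact force. I'll slide it 30 mm under the lip.

Request:
send_rows:
  steps:
    - [20,-0.1,-0.03,0,0,0,0]
    - [20,-0.25,-0.08,0,0,0,0]
    - [20,-0.42,-0.13,0,0,0,0]
    - [20,-0.6,-0.18,0,0,0,0]
    - [20,-0.78,-0.24,0,0,0,0]
    - [20,-0.9,-0.27,0,0,0,0]
    - [20,-0.95,-0.29,0,0,0,0]
    - [20,-0.95,-0.29,0,0,0,0]

```text
clock: 8.42
ee_pos: [0.5386, -0.0059, 0.0706]
eef_rot: [0.799, -0.591, 0.068, -0.09]
ft_force: [-0.5, -0.5, -2.3]
gripper_width: 0.0293
```

```bash
python3 chk.py
```

```text
clk 8.42 tcp [ 0.5386 -0.0059  0.0706] tcp_n [-5.7 -0.2 30.6] gold_n [-65.6  -0.3   6.4] sink_n [-7.3 -0.2 42.8] tilt 12.89 yaw_n 0.06 F [-0.5 -0.5 -2.3] w 0.0293
```

Request:
send_rows:
  steps:
    - [20,0,0,0,0,0,0]
    - [20,0,0,0,0,0,0]
    - [20,0.02,0.01,-0.1,-0.13,0.43,0]
    - [20,0.05,0.015,-0.2,-0.26,0.85,0]
    - [20,0.07,0.02,-0.3,-0.39,1.28,0]
    - [20,0.1,0.03,-0.4,-0.52,1.7,0]
    - [20,0.12,0.04,-0.5,-0.66,2.15,0]
    - [20,0.12,0.04,-0.5,-0.66,2.15,0]

```text
clock: 9.08
ee_pos: [0.5438, -0.0044, 0.0553]
eef_rot: [0.804, -0.594, 0.009, -0.01]
ft_force: [-0.3, 0.5, -1.9]
gripper_width: 0.0295
```

```bash
python3 chk.py
```

```text
clk 9.08 tcp [ 0.5438 -0.0044  0.0553] tcp_n [-0.3 -0.4 15.3] gold_n [-63.8  -0.5   3.3] sink_n [ 0.6 -0.3 27.6] tilt 1.6 yaw_n 0.1 F [-0.3  0.5 -1.9] w 0.0295
```

Request:
send_rows:
  steps:
    - [20,0,0,-0.03,-0.05,0.15,0]
    - [20,0,0,-0.06,-0.09,0.3,0]
    - [20,0,0,-0.09,-0.09,0.3,0]
    - [20,0,0,-0.09,-0.09,0.3,0]
    - [20,0,0,-0.09,-0.09,0.3,0]

```text
clock: 9.5
ee_pos: [0.544, -0.0044, 0.0528]
eef_rot: [0.804, -0.594, 0.002, 0.0]
ft_force: [1.3, 0.6, 0.4]
gripper_width: 0.0293
```

```bash
python3 chk.py
```

```text
clk 9.5 tcp [ 0.544  -0.0044  0.0528] tcp_n [-0.1 -0.4 12.8] gold_n [-63.9  -0.6   2.5] sink_n [ 1.1 -0.4 25.1] tilt 0.18 yaw_n 0.09 F [1.3 0.6 0.4] w 0.0293
```

The board's weight is now on the floor: the force went from -2 N to +0.4 N and the height is as expected. I'll release and retreat.

Request:
send_rows:
  steps:
    - [50,0,0,0,0,0,0]
    - [50,0,0,0,0,0,0]
    - [50,0,0,0,0,0,0]
    - [50,0,0,0,0,0,0]
    - [50,0,0,0.1,0,0,0]
    - [50,0,0,0.5,0,0,0]
    - [50,0,0,1,0,0,0]
    - [50,0,0,1.6,0,0,0]

```text
clock: 10.17
ee_pos: [0.5434, -0.0044, 0.1009]
eef_rot: [0.804, -0.594, 0.001, 0.001]
ft_force: [0.6, -0.1, 0.0]
gripper_width: 0.0498
```

Request:
send_rows:
  steps:
    - [50,0,0,1.2,0,0,0]
    - [50,0,0,2.4,0,0,0]
    - [50,0,0,3.6,0,0,0]
    - [50,0,0,4.6,0,0,0]
    - [50,0,0,5,0,0,0]
    - [50,0,0,5,0,0,0]
    - [50,0,0,5,0,0,0]
    - [50,0,0,5,0,0,0]

```text
clock: 10.83
ee_pos: [0.5427, -0.0044, 0.2501]
eef_rot: [0.804, -0.594, 0.0, 0.001]
ft_force: [0.6, 0.9, -0.4]
gripper_width: 0.0502
```

```bash
python3 - <<'E'
from chk import *
s=snap('wrist','w5.png');C=cloud(s,wristT(s,st));Q=(C-o)@N.T*1000
H,S,V=cv2.split(cv2.cvtColor(s['image'],cv2.COLOR_RGB2HSV));ok=(s['z_map']>0)&(abs(Q[...,0])<90)&(abs(Q[...,1])<70)
m=ok&(H>45)&(H<85)&(S>90);P=Q[cv2.erode(m.astype(np.uint8),np.ones((3,3)))>0];A=np.c_[P[:,:2],np.ones(len(P))]
for _ in range(4):
    k=np.linalg.lstsq(A,P[:,2],rcond=None)[0];r=abs(P[:,2]-A@k);P,A=P[r<3],A[r<3]
print('board plane',k.round(3),P.min(0).round(1),P.max(0).round(1),cv2.minAreaRect(P[:,:2].astype(np.float32)))
t=Q[ok&(Q[...,2]>42)&(Q[...,2]<50)&(abs(Q[...,0])<40)&(abs(Q[...,1])<40)];print('sink',cv2.minAreaRect(t[:,:2].astype(np.float32)),np.median(t[:,2]))
E
```

```text
clk 10.83 tcp [ 0.5427 -0.0044  0.2501] tcp_n [ -1.3   0.  210.1] gold_n [-6.510e+01 -1.000e-01  1.999e+02] sink_n [-1.000e-01  0.000e+00  2.224e+02] tilt 0.11 yaw_n 0.09 F [ 0.6  0.9 -0.4] w 0.0502
board plane [ 0.    -0.     4.792] [-46.7 -46.6   2.2] [64.6 48.4  7.7] ((8.903331756591797, 0.8438529968261719), (111.29889678955078, 95.00045013427734), 0.01809024251997471)
sink ((2.527179718017578, 0.5536699295043945), (39.331932067871094, 29.720657348632812), 0.2771714925765991) 44.7399505784101
```

View pics/w5.png

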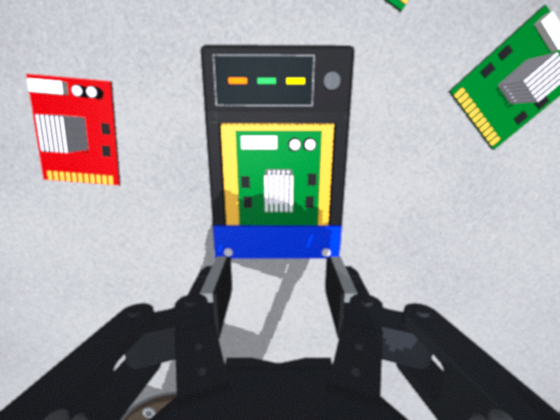

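The board lies flat in the pocket at px (278,180). Its top is 4.8 mm above the floor with zero tilt, and the sink is about 2 mm from the pocket centre. The gold edge is under the lip and the red board hasn't moved, so I'll hand in.

```bash
python3 -c "
from bench import arm
print(arm.close_job(), arm.sense()['clock'])"
```

```text
the job is handed in; nothing more can be done
the job is handed in; nothing more can be done
```

The green board is seated in the pocket and the job is handed in, at about 11 s of the 42 s allowed; no verdict is reported. I gripped the nearest green board by its heat sink and tilted it 13°. I lowered it in front of the blue lip and slid its gold edge about 20 mm under. Then I laid it flat while still holding it, let go and backed off.

**Last checks, from the wrist camera and arm pose:**
- **Flatness:** the board's tilt is about 0°, and its top is 4.8 mm above the brass floor (5 expected).
- **Position:** the heat sink is 2.5 mm along and 0.6 mm across from the pocket centre, turned less than 0.5°. The arm pose at release put the gold edge at x ≈ -64 mm and the wrist image puts it nearer -62.5; the limit is -52.
- **Contact and red board:** the gripper is clear of the board. The red board looks unmoved in the image, but I did not measure its position again.

**Disagreements along the way:**
- **Tilt reading:** while I held the board tilted, the top camera read 10° and the scene camera 6.6°, each with few usable points. The wrist camera read 13.0° and the tool 12.9°, so I used those.
- **Grip offset:** the first grip was about 6 mm off to one side, which shifted the board slightly as the fingers closed, with no later effect.

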